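# Park the saucepan in the covered warming bay

## Task

Slide the long-handled saucepan along the warming plate, without lifting or tipping it, until it is centred on the marked ring in the bay under the raised cover. Then lower the hinged cover gently by its handle, all the way down onto its stop, and let go. Leave the two-eared pot and everything else where it stands.

Things in the scene. Friction and masses are not known exactly. Their poses are not given: they have to be found in the camera images.
- plate: fixed warming plate, 320 (x) x 500 (y) x 40 mm high, black flat top; origin under its centre, z up. At its -y end is the bay: back wall (inner face at plate x +120 mm, y -225 to -35) and outer side wall (inner face at plate y -228 mm, x -70 to +130), both topping out 125 to 130 mm above the origin; it is open towards -x and +y
- front_ring (a point): centre of the white-lined ring mark (140 mm across, flat) nearest the robot at the plate's +y end, on the plate's top; one of the two start places
- rear_ring (a point): centre of the same kind of ring mark farther from the robot at the plate's +y end; the other start place, 150 mm from front_ring. The saucepan starts roughly (within 35 mm) on one of the two and the two-eared pot on the other
- bay_ring (a point): centre of the same kind of ring mark in the bay at the plate's -y end, on the plate's top: where the saucepan must go
- pan: the saucepan: loose, bare steel, empty, 120 mm across and 75 mm high, 4 mm wall, about 0.6 kg; origin at the centre of its underside. One straight level black handle along its own +y: 18 mm wide, 14 mm thick, from 60 to 187 mm from the pan's axis, its middle 55 mm above the underside
- pan_grip (a point): middle of the saucepan's handle where it is best gripped, 145 mm from the pan's axis along its +y and 55 mm above its underside
- pot: the smaller two-eared pot, a bystander: bare steel, 90 mm across, 50 mm high, small loop ears at its +y and -y reaching 66 mm from its axis; origin at the centre of its underside
- cover (a joint): angle of the bay's hinged flat steel cover (rad): 0 = level, down on its stop; 1.15 to 1.4 at the start, nearly upright. The hinge holds the cover by friction while nearly upright, but below about 1.0 rad the cover (0.35 kg) falls shut by itself and slams unless it is held all the way
- cover_hinge (a point): middle of the cover's hinge axis, which is parallel to the plate's y, at the back of the bay 95 mm above the plate's top. The panel is 155 mm long from here, 175 mm wide, 6 mm thick; down, it reaches towards -x of the plate
- cover_handle (a point): middle of the cover's handle, a round black bar 14 mm thick, parallel to the hinge, 200 mm from the hinge axis beyond the panel's free edge; 100 mm of bar is clear between its two arms and there are 38 mm of open space between bar and panel edge
- tape: bystander: roll of grey tape lying flat, 110 mm across, 48 mm high, origin under its centre
- jar: bystander: closed jar, 76 mm across, 90 mm high, origin under its centre
- cup: bystander: open cardboard cup, 84 mm across, 100 mm high, origin under its centre
- radio: bystander: upright black hand-held radio 34 x 58 mm, 165 mm high with aerial, origin under its centre
- shaker: bystander: small closed shaker, 44 mm across, 80 mm high, standing on the plate at the middle of its edge nearest the robot; origin under its centre
Not all that is in view belongs to the job. What is shaped like the pan but green is not meant.

How it is judged:
By the outcome, as a careful person would: the job done as asked, in the order asked, and still so for the second after the job is handed in, with the robot touching nothing.
It also fails if it takes over 54 s, if anything falls off the work surface, if the arm or the gripper's body presses on something with over 40 N, if the wrist force passes 120 N, or if a joint passes its speed limit or range.

## Robot

A 6-joint arm with a two-finger parallel gripper is mounted at the origin on the work surface. World frame = base frame: x ahead of the robot, y to its left, z up, the work surface at z = 0. Lengths are in m, angles in rad, forces in N, time in s.
With the tool pointing down it reaches from about 0.4 to 0.825 m from the base axis. Payload 7 kg.
Tool frame: the origin (TCP) lies at the very end of the fingers, on their centre line; the grasp point (between the pads) lies 19 mm behind it; x points along the fingers, y is the direction in which the jaws open and shut, and the axes are right-handed (so a half turn about x gives the same grasp; the last joint's range is limited). The gripper opens to 88 mm and grips with 3 to 60 N. Pads are 19 mm wide; open, the fingers measure 130 mm over their backs; the gripper's body (78 mm by 193 mm) begins 47 mm behind the grasp point.
Start: joints at [-0.938, 0.359, 0.012, 0, -1.224, -0.288], TCP at [0.228, -0.635, 0.227] pointing down, gripper open.
Joint ranges: [-3.07, 3.07], [-1.43, 2.12], [-1.02, 1.25], [-3.03, 1.67], [-3.05, -0], [-3.03, 3.03]. Speed limits (rad/s): [2.39, 2.39, 3.01, 3.14, 3.14, 3.14].

## Interface

Orientations are given as [roll, pitch, yaw] about the fixed x, y, z axes, in that order (R = Rz(yaw) Ry(pitch) Rx(roll)).
In Python, from station import arm gives the robot as it stands.
- The arm moves only by the shell command python3 -m inch 'ROWS' [OPENING] [FORCE]. ROWS is text: rows parted by semicolons, each of 6 numbers parted by spaces: the shift along the world's x, y, z in units of 30 mm (1.0 is 30 mm), then the turn, a rotation vector about the world's x, y, z in units of 5 degrees (1.0 is 5 degrees). In form: dx dy dz wx wy wz; .... A call has 1 to 12 rows; each row shifts and turns the commanded pose from where the row before left it; what a row does not reach is not made up. A row lasts 1/8 s, in which the tool goes at most 62.5 mm and 10.7 degrees, less where a joint would pass 70% of its speed; a pose out of reach is approached as far as the arm can. A call is refused whole if a number of a shift passes 1 or a number of a turn 1, either way. A call with a gripper value outside its range is refused whole. OPENING is the opening, from 0 (shut) to 1 (fully open), set as the call begins (- or left out, the last holds). The fingers move at their own pace and stop on an object; FORCE is the grip in N (left out, the last holds). Time passes only in rows, so rows that do not move let the fingers close. It gives the time, the measured TCP pose, the force and the opening at its end, in the units of the state.
- arm.get_state(): the state, without advancing time (a new reading comes with each control period).
- arm.grab_frame(name): name is "side" or "top"; returns a dict with "frame" (384x512x3 uint8, red, green, blue), "range_z" (384x512 float32, m along the optical axis (not along the pixel's ray), 0 where there is no reading), "mtx" (3x3 intrinsics, pixels), "pose" (4x4, takes a point from camera to world coordinates). Camera axes: x right, y up, looking along -z (the intrinsics and any distortion apply to the point x, -y, -z); pixel columns grow to the right and rows downward; lengths in m; the calibration is good to about 2 mm. A picture is of the moment at which its call begins.
- arm.job_done(): hands the job in, once; it reports no verdict.
Trained networks look in a picture, given as the dict that the camera call returned (one of the last four; its "shot" number tells which), for a name from the list of things; names that differ only in an ending like _2 or _b are one class to them, and where a whole thing is asked for, a point or a joint stands for the part that bears it (a point fixed in the world has none). Each returns a list of dicts, best first, with "confidence" (0 to 1); they miss things now and then, are a little off and sometimes report something else, mostly with a low value. They report only what shows in the picture. A call takes as long as a camera call. They do not tell look-alikes from the thing itself.
- arm.search_frame(picture, target): "extent" ([centre column, centre row, width, height] as shares, 0 to 1, of the picture: columns of its width, rows of its height, round what is visible of it).
- arm.masks_of(picture, target): "mask" (384x512 bool, what is visible of it) and "extent" ([centre column, centre row, width, height] as shares, 0 to 1, of the picture: columns of its width, rows of its height, round what is visible of it).
- arm.place_of(picture, target): "position" ([column, row] as shares, 0 to 1, of the picture: columns of its width, rows of its height: a listed point, or the origin of a listed thing).
The state is a dict: "t": time; "q": joint angles; "qd": joint speeds; "joint_efforts": joint torques, N m; "eef_pos": TCP position; "ee_rot": TCP orientation; "force": force on the tool from outside, world axes, zero at the start; "moment": the same for the moment, N m; "width": finger opening in m.
Only numpy, scipy, OpenCV 4.12 (cv2) and the standard library are available. Lean on these libraries where they do the work, as an engineer would, in place of code of your own. Each camera call takes 0.05 s, during which the arm holds its last target. There are 200 camera calls.

## Working session

There is one attempt and no reset: what is moved stays moved. The work goes in short steps, Python scripts to look and compute and a shell command to move; the robot and the scene stay as the last step left them, time stands still between calls to the robot, and variables do not carry over. Pictures are saved under pics/ and viewed, about 8 in all and at most 12, crops included, and the job is handed in when it is done.

```bash
mkdir -p pics; cat > h.py <<'E'
import numpy as np, cv2
from station import arm
def grab(n,save=None):
    p=arm.grab_frame(n)
    if save: cv2.imwrite('pics/'+save,p['frame'][:,:,::-1])
    return p
def world(p,c,r,z=None,d=None):
    """pixel -> world, by depth or on plane z"""
    K=p['mtx'];T=p['pose']
    ray=np.array([(c-K[0,2])/K[0,0],-(r-K[1,2])/K[1,1],-1.0])
    if z is None:
        if d is None: d=p['range_z'][int(round(r)),int(round(c))]
        return T[:3,:3]@(ray*d)+T[:3,3]
    w=T[:3,:3]@ray
    return T[:3,3]+w*(z-T[2,3])/w[2]
def cloud(p):
    K=p['mtx'];T=p['pose'];d=p['range_z']
    r,c=np.mgrid[0:384,0:512]
    P=np.stack([(c-K[0,2])/K[0,0]*d,-(r-K[1,2])/K[1,1]*d,-d],-1)
    W=P@T[:3,:3].T+T[:3,3]; W[d<=0]=np.nan
    return W
def proj(p,X):
    T=p['pose'];K=p['mtx'];v=T[:3,:3].T@(np.array(X)-T[:3,3])
    return K[0,0]*v[0]/-v[2]+K[0,2],K[1,1]*v[1]/v[2]+K[1,2]
E
python3 - <<'E'
from h import *
a=grab('side','s0.png');b=grab('top','t0.png')
print(a.keys(),a['mtx'],a['pose'].round(3),b['pose'].round(3))
np.set_printoptions(precision=4,suppress=True)
for n,p in(('side',a),('top',b)):
  for t in ['front_ring','rear_ring','bay_ring','pan','pan_grip','pot','cover_hinge','cover_handle','plate','shaker']:
    for o in arm.place_of(p,t)[:3]:
      c,r=o['position'][0]*512,o['position'][1]*384
      try: w=world(p,c,r)
      except IndexError: w=None
      print(n,t,round(o['confidence'],2),round(c),round(r),w)
print(arm.get_state())
cv2.imwrite('pics/both0.png',cv2.resize(np.hstack([a['frame'],b['frame']])[:,:,::-1],None,fx=.78,fy=.78))
E
```

```text
dict_keys(['frame', 'range_z', 'mtx', 'pose', 'shot']) [[360.55515182   0.         255.01914481]
 [  0.         360.55515182 195.02993768]
 [  0.           0.           1.        ]] [[-0.947  0.241 -0.212  0.227]
 [-0.321 -0.733  0.599  0.559]
 [-0.011  0.636  0.772  0.853]
 [ 0.     0.     0.     1.   ]] [[-0.018  0.986 -0.164  0.193]
 [-1.    -0.021 -0.015 -0.039]
 [-0.018  0.163  0.986  1.504]
 [ 0.     0.     0.     1.   ]]
side front_ring 0.96 248 212 [ 0.4495 -0.0025  0.0438]
side rear_ring 0.66 195 215 [0.5633 0.0854 0.0949]
side rear_ring 0.45 232 151 [ 0.581  -0.2246  0.0407]
side bay_ring 0.73 232 151 [ 0.5818 -0.2238  0.0402]
side pan 0.87 200 209 [0.5502 0.0742 0.1125]
side pan_grip 0.65 180 241 [0.5617 0.1707 0.0999]
side pan_grip 0.59 355 337 [0.1151 0.2503 0.0604]
side cover_hinge 0.94 196 126 [ 0.6398 -0.1257  0.2051]
side cover_handle 0.85 207 70 [ 0.6246 -0.2012  0.3356]
side cover_handle 0.7 197 126 [ 0.6491 -0.1449  0.1869]
side plate 0.92 231 191 [ 0.525  -0.0675  0.0344]
side plate 0.2 249 216 [0.4312 0.0358 0.0853]
top front_ring 0.94 242 184 [0.4437 0.0178 0.0
[... 434 characters left out ...]
]
top pot 0.52 240 147 [0.5803 0.0239 0.0477]
top cover_hinge 0.9 303 115 [ 0.6869 -0.2056  0.0821]
top cover_handle 0.78 313 105 [ 0.6263 -0.2057  0.3347]
top plate 0.9 269 161 [ 0.5301 -0.0786  0.0362]
top shaker 0.7 284 190 [ 0.407  -0.1252  0.123 ]
{'t': 1.1, 'q': array([-0.9379,  0.3586,  0.0119,  0.    , -1.2241, -0.2881]), 'qd': array([-0.    , -0.    ,  0.0011,  0.0012,  0.0002, -0.0009]), 'joint_efforts': array([ -0.0006, -58.24  ,  29.33  ,   7.0028,   0.0123,  -0.    ]), 'eef_pos': array([ 0.2281, -0.6353,  0.2266]), 'ee_rot': array([-1.4106,  1.5708, -1.0658]), 'force': array([ 0.133 , -0.4447,  0.7167]), 'moment': array([ 0.0369, -0.0004,  0.0198]), 'width': 0.08757182534481077}
```

View pics/both0.png

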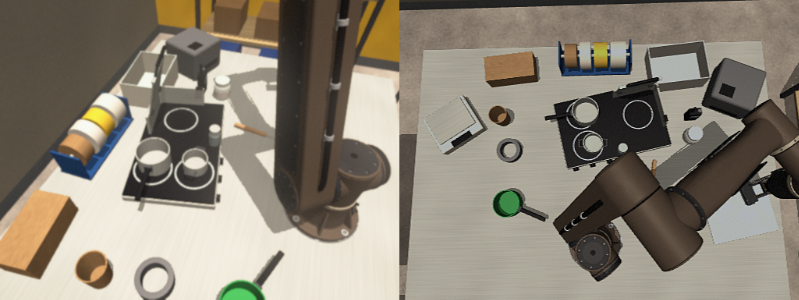

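```bash
python3 - <<'E'
from h import *
b=grab('top');a=grab('side')
np.set_printoptions(precision=4,suppress=True)
W=cloud(b);
# plate pose from top surface points
m=(abs(W[...,2]-.04)<.006)&(W[...,0]>.3)&(W[...,0]<.8)&(W[...,1]<.3)&(W[...,1]>-.45)
n,l,st,_=cv2.connectedComponentsWithStats(m.astype(np.uint8));k=1+st[1:,4].argmax()
P=W[l==k];print('plate z',np.median(P[:,2]),cv2.minAreaRect(P[:,:2].astype(np.float32)))
for nm,p in(('top',b),('side',a)):
  W=cloud(p)
  for t in ('pan','pot','cover','cover_handle'):
    for o in arm.masks_of(p,t)[:2]:
      Q=W[o['mask']];Q=Q[~np.isnan(Q[:,0])]
      print(nm,t,round(o['confidence'],2),len(Q),np.median(Q,0),np.percentile(Q,2,axis=0),np.percentile(Q,98,axis=0))
      if t=='pan' and Q[:,0].mean()>.4:
        S=Q[(Q[:,2]>.105)&(Q[:,2]<.13)]
        print('  rim',len(S),cv2.minEnclosingCircle(S[:,:2].astype(np.float32)))
        H=Q[(Q[:,2]>.085)&(Q[:,2]<.112)&(Q[:,1]>S[:,1].max()+.01)]
        if len(H)>5: print('  handle',len(H),np.median(H,0),cv2.minAreaRect(H[:,:2].astype(np.float32)),cv2.fitLine(H[:,:2].astype(np.float32),cv2.DIST_L2,0,.01,.01).ravel())
v=b['frame'][90:230,170:360];u=a['frame'][50:290,140:300]
cv2.imwrite('pics/c1.png',np.hstack([cv2.resize(v,(500,368),interpolation=2),cv2.resize(u,(245,368))])[:,:,::-1])
E
```

```text
plate z 0.04025441477472358 ((0.5379771590232849, -0.09168016910552979), (0.31325384974479675, 0.49191707372665405), 12.063477516174316)
top pan 0.64 1241 [0.1711 0.3859 0.0122] [0.1121 0.2288 0.0007] [0.2329 0.4397 0.0774]
top pan 0.56 1237 [0.5852 0.0362 0.0524] [ 0.5275 -0.0268  0.0395] [0.6422 0.1913 0.117 ]
  rim 191 ((0.5761947631835938, 0.08655949681997299), 0.11910932511091232)
top pot 0.87 570 [ 0.4499 -0.0058  0.0479] [ 0.4011 -0.0528  0.0392] [0.4836 0.0383 0.0935]
top pot 0.72 312 [ 0.5628 -0.4545  0.0981] [ 0.5519 -0.4915  0.0042] [ 0.5868 -0.4364  0.1607]
top cover 0.63 426 [ 0.6367 -0.1935  0.2884] [ 0.6145 -0.2793  0.0112] [ 0.7384 -0.1169  0.3395]
top cover_handle 0.96 429 [ 0.6368 -0.1944  0.2883] [ 0.6145 -0.2786  0.0039] [ 0.7337 -0.1169  0.3395]
side pan 0.77 2109 [0.5794 0.0284 0.0845] [ 0.5261 -0.0285  0.0424] [0.6408 0.2012 0.114 ]
  rim 325 ((0.5863614678382874, 0.033779583871364594), 0.06533005833625793)
  handle 287 [0.5609 0.1645 0.1   ] ((0.5628730654716492, 0.16005849838256836), (0.01774466596543789, 0.10634791851043701), 9.268048286437988) [ 0.1649 -0.9863  0.5612  0.1639]
side pan 0.71 1599 [0.1667 0.3332 0.0548] [0.1081 0.2244 0.0024] [0.234  0.3701 0.0751]
side pot 0.82 1036 [ 0.4424 -0.0135  0.0643] [ 0.3977 -0.0644  0.0411] [0.4815 0.0596 0.0896]
side cover 0.9 513 [ 0.6392 -0.1701  0.2458] [ 0.6119 -0.2721  0.1427] [ 0.6793 -0.1138  0.3355]
side cover_handle 0.64 552 [ 0.4676 -0.436   0.061 ] [ 0.4372 -0.4832  0.0043] [ 0.5035 -0.4231  0.0902]
side cover_handle 0.57 617 [ 0.6391 -0.1724  0.2481] [ 0.6126 -0.2777  0.0798] [ 0.7387 -0.1122  0.3356]
```

View pics/c1.png

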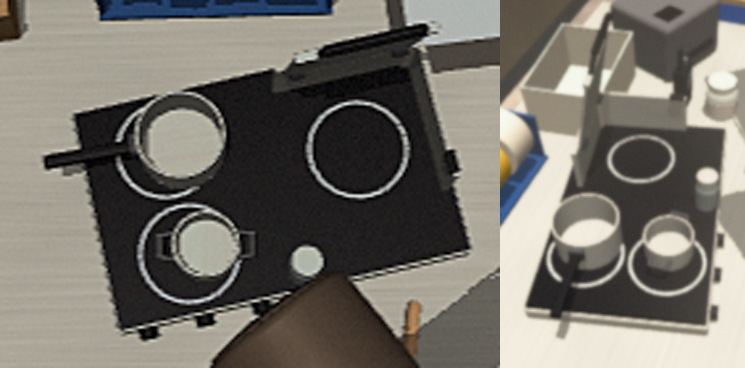

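The target is the bare steel saucepan with the black handle, at top (235,148), or (180,140) in the left crop. Two things could be confused with it. The green pan at top (140,260) is the decoy, and the two-eared pot at top (243,184) is a bystander. The saucepan stands on the rear ring. The bay ring is at top (306,148) and the cover handle at about (313,105).

```bash
cat >> h.py <<'E'
from scipy.optimize import least_squares
from scipy.spatial.transform import Rotation as R
def circ(P,r=None):
    f=lambda v:np.hypot(P[:,0]-v[0],P[:,1]-v[1])-(r or v[2])
    s=least_squares(f,[*np.median(P,0)[:2],r or .06],loss='soft_l1',f_scale=.002)
    return s.x,np.abs(s.fun).mean()
def panfit(p):
    W=cloud(p);best=None
    m=(W[...,2]>.105)&(W[...,2]<.122)
    for o in arm.masks_of(p,'pan'):
        Q=W[o['mask']]
        if np.nanmedian(Q[:,0])>.4:
            S=W[o['mask']&m]; S=S[:,:2]
            H=Q[(Q[:,2]>.085)&(Q[:,2]<.108)]
            c,e=circ(S,.058)
            rr=H[:,:2]-c[:2];n=np.hypot(*rr.T);k=(n>.075)&(n<.19);d=rr[k].mean(0) if k.any() else np.zeros(2)
            return c[:2],e,len(S),d/np.linalg.norm(d),n[k].max() if k.any() else 0,np.median(H[k,2]) if k.any() else 0
def ring(p,guess,z=.04):
    r,c=np.mgrid[0:384,0:512];K=p['mtx'];T=p['pose']
    ray=np.stack([(c-K[0,2])/K[0,0],-(r-K[1,2])/K[1,1],-np.ones(c.shape)],-1)@T[:3,:3].T
    X=T[:3,3]+ray*((z-T[2,3])/ray[...,2])[...,None]
    d=np.hypot(X[...,0]-guess[0],X[...,1]-guess[1])
    m=(d<.09)&(d>.045)&(p['frame'].min(-1)>130)&(abs(cloud(p)[...,2]-z)<.01)
    return circ(X[m][:,:2]),m.sum()
E
python3 - <<'E'
from h import *
np.set_printoptions(precision=4,suppress=True)
for n in('top','side'):
  p=grab(n);W=cloud(p)
  print(n,'pan',panfit(p)); print('ring',ring(p,(.575,-.222)))
  m=(W[...,2]>.315)&(W[...,2]<.36)&(abs(W[...,0]-.63)<.06)&(abs(W[...,1]+.2)<.1)
  B=W[m];print('bar',len(B),np.median(B,0),B.min(0),B.max(0),cv2.fitLine(B[:,:2].astype(np.float32),2,0,.01,.01).ravel())
  m=(W[...,2]>.16)&(W[...,2]<.30)&(abs(W[...,0]-.64)<.08)&(abs(W[...,1]+.2)<.1)
  C=W[m]; 
  if len(C)>20:
    c=C.mean(0);u=np.linalg.svd(C-c)[2];print('panel',len(C),c,u[2])
s=arm.get_state();M=R.from_euler('xyz',s['ee_rot']).as_matrix();print(M)
E
```

```text
top pan (array([0.5855, 0.0282]), np.float64(0.008693122478160533), 173, array([-0.1665,  0.986 ]), np.float64(0.18268727586931086), np.float64(0.10108024797286941))
ring ((array([ 0.5803, -0.2144,  0.0673]), np.float64(0.0012509738689327717)), np.int64(145))
bar 193 [ 0.6278 -0.2034  0.3354] [ 0.6112 -0.2637  0.3267] [ 0.6466 -0.1438  0.342 ] [ 0.2083 -0.9781  0.6277 -0.2039]
panel 196 [ 0.6513 -0.1879  0.2298] [-0.9589 -0.199  -0.2023]
side pan (array([0.5842, 0.0294]), np.float64(0.0013115591160136049), 318, array([-0.1697,  0.9855]), np.float64(0.1856716679315683), np.float64(0.09986063562058733))
ring ((array([ 0.5797, -0.216 ,  0.0674]), np.float64(0.002041029855510137)), np.int64(220))
bar 171 [ 0.6223 -0.1891  0.3333] [ 0.6096 -0.2628  0.3163] [ 0.6425 -0.1438  0.3371] [ 0.1916 -0.9815  0.6233 -0.193 ]
panel 430 [ 0.6446 -0.1743  0.2346] [-0.9577 -0.1801 -0.2246]
[[-0.     -0.338   0.9412]
 [ 0.      0.9412  0.338 ]
 [-1.      0.     -0.    ]]
```

```bash
python3 -m inch '.53 .93 0 0 0 1;.53 .93 0 0 0 1;.53 .93 0 0 0 1;.53 .93 0 0 0 1;.53 .93 0 0 0 1;.53 .93 0 0 0 1;.53 .93 0 0 0 1;.53 .93 0 0 0 1;.53 .93 0 0 0 1;.53 .93 0 0 0 1;.53 .93 0 0 0 1;.53 .93 0 0 0 1' 0.6 8; python3 -m inch '0 1 0 0 0 .33;0 1 0 0 0 .33;0 1 0 0 0 .33;0 1 0 0 0 .33;0 1 0 0 0 .33;0.2 1 0 0 0 .33;.4 1 0 0 0 .33;.6 1 0 0 0 .33;.8 1 0 0 0 .33;.8 1 0 0 0 .33;.8 1 0 0 0 .33;.8 1 0 0 0 .37'
cat > m.py <<'E'
from h import *
import sys
np.set_printoptions(precision=4,suppress=True)
def where(): 
    s=arm.get_state();M=R.from_euler('xyz',s['ee_rot']).as_matrix()
    print('t',s['t'],'tcp',s['eef_pos'],'grasp',s['eef_pos']-.019*M[:,0],'toolx',M[:,0],'jawyaw',np.degrees(np.arctan2(M[1,1],M[0,1])),'F',s['force'],'w',s['width'],'q',s['q']);return s,M
if __name__=='__main__': where()
E
python3 m.py
```

```text
t: 3.3
eef_pos: [0.4194, -0.2995, 0.2268]
ee_rot: [-1.641, 1.57, -0.246]
force: [-0.1, 0.0, 0.8]
width: 0.0527
t: 4.8
eef_pos: [0.5517, 0.0607, 0.2268]
ee_rot: [-1.414, 1.57, 0.328]
force: [0.4, 0.8, -0.4]
width: 0.0526
t 4.8 tcp [0.5517 0.0607 0.2268] grasp [0.5517 0.0607 0.2458] toolx [ 0.0004  0.0002 -1.    ] jawyaw -170.17598404599255 F [ 0.3835  0.7876 -0.41  ] w 0.052575900837024736 q [ 0.4624  0.1615 -0.2555  0.0001 -1.1533 -0.291 ]
```

```bash
python3 -m inch '.06 .75 0 0 0 0;.06 .75 0 0 0 0;.06 .75 0 0 0 0;.06 .75 0 0 0 0;.06 .71 0 0 0 0;0 0 -.6 0 0 0;0 0 -.6 0 0 0;0 0 -.6 0 0 0;0 0 0 0 0 0'; python3 - <<'E'
from m import *
s,M=where();a=grab('side');b=grab('top')
g=s['eef_pos']
def cut(p):
    c,r=proj(p,[g[0],g[1],.1]);c,r=int(c),int(r);c=min(max(c,70),442);r=min(max(r,70),314);return cv2.resize(p['frame'][r-70:r+70,c-70:c+70],(390,390),interpolation=2)
cv2.imwrite('pics/c2.png',np.hstack([cut(a),cut(b)])[:,:,::-1])
print(panfit(a))
E
```

```text
t: 5.92
eef_pos: [0.5591, 0.171, 0.1713]
ee_rot: [1.934, 1.568, -2.608]
force: [-0.2, 0.6, 0.5]
width: 0.0527
t 5.925 tcp [0.5591 0.171  0.1713] grasp [0.5592 0.171  0.1903] toolx [-0.0024 -0.0014 -1.    ] jawyaw -170.24389169892348 F [-0.2122  0.5617  0.497 ] w 0.052668648967663545 q [ 0.6308  0.2551 -0.2679 -0.0003 -1.0506 -0.4604]
(array([ 0.5092, -0.0326]), np.float64(0.0061696016594464925), 33, array([0.39  , 0.9208]), np.float64(0.18919753187471158), np.float64(0.09906662331049709))
```

View pics/c2.png

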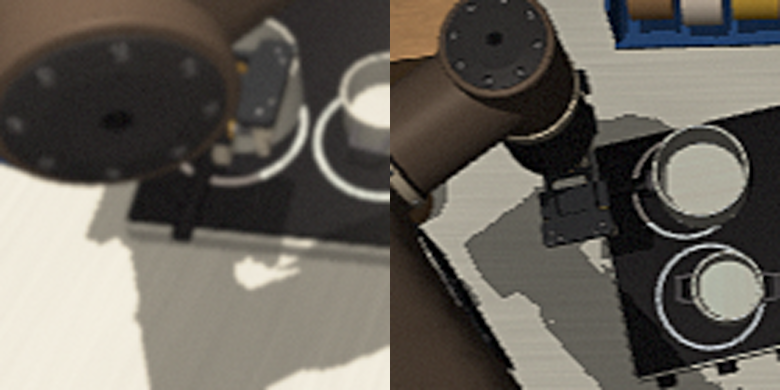

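The arm hides the grip in the side view. In the top view the gripper, at crop (575,215), sits in line with the pan's handle, so I'll go down and grip.

```bash
python3 -m inch '0 0 -.6 0 0 0;0 0 -.6 0 0 0;0 0 -.6 0 0 0;0 0 -.6 0 0 0;0 0 -.4 0 0 0;0 0 -.36 0 0 0;0 0 0 0 0 0'; python3 -m inch '0 0 0 0 0 0;0 0 0 0 0 0;0 0 0 0 0 0;0 0 0 0 0 0;0 0 0 0 0 0' 0 12;python3 m.py
```

```text
t: 6.95
eef_pos: [0.5597, 0.1707, 0.0773]
ee_rot: [2.015, 1.57, -2.527]
force: [0.4, -0.4, 0.4]
width: 0.0527
t: 7.58
eef_pos: [0.5603, 0.1711, 0.0781]
ee_rot: [-1.302, 1.57, 0.439]
force: [1.3, 0.1, 1.6]
width: 0.018
t 7.575 tcp [0.5603 0.1711 0.0781] grasp [0.5603 0.1711 0.0971] toolx [ 0.0009  0.0004 -1.    ] jawyaw -170.22052772894318 F [1.3418 0.056  1.6124] w 0.018041735363164557 q [ 0.63    0.3503 -0.3756  0.0002 -0.844  -0.4595]
```

```bash
python3 -m inch '0 -.2 0 0 0 0;0 -.35 0 0 0 0;-.02 -.5 0 0 0 0;-.02 -.5 0 0 0 0;-.02 -.5 0 0 0 0;-.02 -.5 0 0 0 0;-.02 -.5 0 0 0 0;-.02 -.45 0 0 0 0;0 -.3 0 0 0 0;0 -.2 0 0 0 0;0 0 0 0 0 0'; python3 - <<'E'
from m import *
where()
for n in('top','side'):
    p=grab(n,n+'3.png');print(n,panfit(p))
E
```

```text
t: 8.95
eef_pos: [0.5564, 0.0499, 0.078]
ee_rot: [-3.062, 1.57, -1.321]
force: [2.4, 0.2, 1.8]
width: 0.0181
t 8.95 tcp [0.5564 0.0499 0.078 ] grasp [0.5564 0.0499 0.097 ] toolx [ 0.0001 -0.0006 -1.    ] jawyaw -170.27396428225492 F [2.3533 0.2307 1.8078] w 0.018055201346351062 q [ 0.4403  0.3122 -0.436   0.0008 -0.8226 -0.2711]
top (array([ 0.5809, -0.0932]), np.float64(0.001787825949050282), 179, array([-0.1862,  0.9825]), np.float64(0.10932626678755208), np.float64(0.10065968309888684))
side (array([ 0.58  , -0.0933]), np.float64(0.0012708989107695265), 73, array([-0.1927,  0.9813]), np.float64(0.18766118424990935), np.float64(0.09898185806075643))
```

```bash
python3 -m inch '0 -.2 0 0 0 0;0 -.35 0 0 0 0;0 -.5 0 0 0 0;0 -.5 0 0 0 0;0 -.5 0 0 0 0;0 -.5 0 0 0 0;0 -.5 0 0 0 0;0 -.46 0 0 0 0;0 -.3 0 0 0 0;0 -.2 0 0 0 0;0 0 0 0 0 0'; python3 - <<'E'
from m import *
where()
for n in('top','side'):
    p=grab(n,n+'4.png');print(n,panfit(p),ring(p,(.58,-.215)))
a=cv2.imread('pics/side4.png');b=cv2.imread('pics/top4.png')
cv2.imwrite('pics/c4.png',np.hstack([cv2.resize(a[60:230,130:300],(390,390)),cv2.resize(b[70:210,220:360],(390,390))]))
E
```

```text
t: 10.52
eef_pos: [0.5566, -0.0692, 0.0779]
ee_rot: [-1.005, 1.57, 0.736]
force: [1.9, 1.1, 4.6]
width: 0.018
t 10.525 tcp [ 0.5566 -0.0692  0.0779] grasp [ 0.5566 -0.0692  0.0969] toolx [ 0.0006  0.0005 -1.    ] jawyaw -170.24925406790126 F [1.9013 1.1372 4.6416] w 0.017998486897822377 q [ 0.225   0.3152 -0.431  -0.0005 -0.8239 -0.0545]
top (array([ 0.5812, -0.2114]), np.float64(0.002295449326420619), 148, array([-0.1931,  0.9812]), np.float64(0.0950476664760467), np.float64(0.1012164665109796)) ((array([ 0.5707, -0.2131,  0.0592]), np.float64(0.004279921907087107)), np.int64(194))
side (array([ 0.4979, -0.2568]), np.float64(0.014505901916863176), 78, array([ 0.9903, -0.1392]), np.float64(0.09732592453621518), np.float64(0.09568553698093951)) ((array([ 0.5788, -0.2082,  0.0607]), np.float64(0.004345681962838702)), np.int64(74))
```

View pics/c4.png

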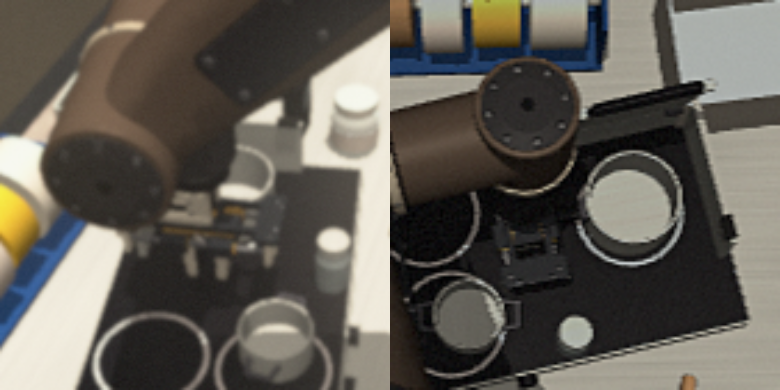

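The pan is inside the ring, about 3 mm short in y. I'll nudge it 3 mm, release and rise.

```bash
python3 -m inch '-.02 -.06 0 0 0 0;-.01 -.05 0 0 0 0;0 0 0 0 0 0'; python3 -m inch '0 0 0 0 0 0;0 0 0 0 0 0;0 0 0 0 0 0;0 0 0.2 0 0 0;0 0 .4 0 0 0;0 0 .6 0 0 0;0 0 .8 0 0 0;0 0 1 0 0 0;0 0 1 0 0 0;0 0 1 0 0 0;0 0 1 0 0 0;0 0 1 0 0 0' .5; python3 -m inch '0 0 1 0 0 0;0 0 1 0 0 0;0 0 1 0 0 0;-.3 0 .8 0 0 0;-.3 0 .8 0 0 0;-.3 0 0 0 0 0;-.3 0 0 0 0 0;-.3 0 0 0 0 0;0 0 0 0 0 0'; python3 - <<'E'
from m import *
where()
for n in('top','side'):
    p=grab(n,n+'5.png');print(n,panfit(p),ring(p,(.58,-.215)));W=cloud(p)
    m=(W[...,2]>.315)&(W[...,2]<.36)&(W[...,0]>.6)&(W[...,0]<.66)&(abs(W[...,1]+.2)<.1)
    B=W[m];print('bar',len(B),np.median(B,0),np.percentile(B,[3,97],axis=0))
a=cv2.imread('pics/side5.png');b=cv2.imread('pics/top5.png')
cv2.imwrite('pics/c5.png',np.hstack([cv2.resize(a[30:200,130:300],(390,390)),cv2.resize(b[70:210,220:360],(390,390))]))
E
```

```text
t: 11.1
eef_pos: [0.5558, -0.072, 0.078]
ee_rot: [-1.018, 1.57, 0.723]
force: [1.1, 5.5, 5.8]
width: 0.0181
t: 12.6
eef_pos: [0.5552, -0.0729, 0.2899]
ee_rot: [-1.57, 1.57, 0.171]
force: [-0.0, 1.5, -0.9]
width: 0.044
t: 13.72
eef_pos: [0.5097, -0.0728, 0.4258]
ee_rot: [-1.84, 1.571, -0.099]
force: [0.2, 0.5, -0.3]
width: 0.0438
t 13.725 tcp [ 0.5097 -0.0728  0.4258] grasp [ 0.5097 -0.0728  0.4448] toolx [ 0. -0. -1.] jawyaw -170.23635595735763 F [ 0.1822  0.5494 -0.2734] w 0.04379440969254931 q [ 0.2398  0.0236  0.0313  0.     -1.5785 -0.0694]
top (array([ 0.5811, -0.2151]), np.float64(0.004007491183861216), 175, array([-0.1974,  0.9803]), np.float64(0.1859693766401979), np.float64(0.10031401593549916)) ((array([ 0.572 , -0.2111,  0.0598]), np.float64(0.004236649276242183)), np.int64(138))
bar 185 [ 0.6281 -0.207   0.3355] [[ 0.6138 -0.2606  0.3288]
 [ 0.643  -0.1526  0.3397]]
side (array([ 0.5796, -0.2135]), np.float64(0.001461417403101813), 247, array([-0.1968,  0.9804]), np.float64(0.18624014646490436), np.float64(0.09942099243382158)) ((array([ 0.5733, -0.2123,  0.0612]), np.float64(0.0041387728970012725)), np.int64(161))
bar 126 [ 0.6194 -0.1725  0.3332] [[ 0.6099 -0.2248  0.319 ]
 [ 0.6333 -0.1442  0.3364]]
```

View pics/c5.png

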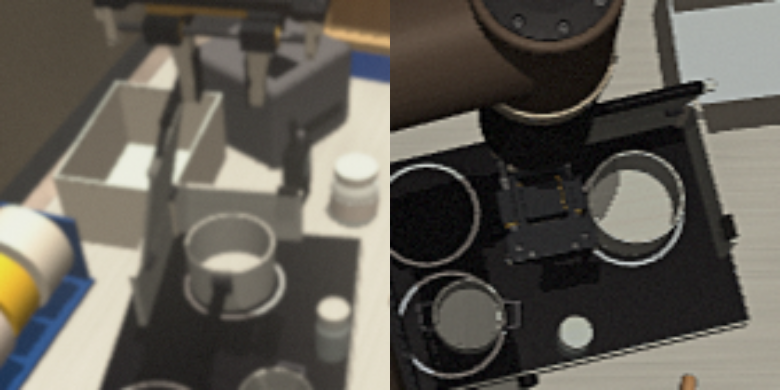

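```bash
python3 -m inch '.78 -.88 0 0 0 .1;.78 -.88 0 0 0 .1;.78 -.88 0 0 0 .1;.78 -.88 0 0 0 .1;.79 -.89 0 0 0 0;0 0 -.4 0 0 0;0 0 -.5 0 0 0;0 0 -.5 0 0 0;0 0 0 0 0 0' .6; python3 - <<'E'
from m import *
where()
for n in('top','side'): grab(n,n+'6.png')
a=cv2.imread('pics/side6.png');b=cv2.imread('pics/top6.png')
cv2.imwrite('pics/c6.png',np.hstack([cv2.resize(a[10:150,130:270],(390,390)),cv2.resize(b[50:190,240:380],(390,390))]))
E
```

```text
t: 15.05
eef_pos: [0.6268, -0.2043, 0.3825]
ee_rot: [1.133, 1.569, 2.91]
force: [1.0, 0.4, -0.4]
width: 0.0526
t 15.05 tcp [ 0.6268 -0.2043  0.3825] grasp [ 0.6269 -0.2043  0.4015] toolx [-0.002   0.0005 -1.    ] jawyaw -168.1980970641819 F [ 1.0008  0.4183 -0.4272] w 0.05256546764421463 q [-0.0201  0.2834  0.2494 -0.0004 -1.5388  0.2261]
```

View pics/c6.png

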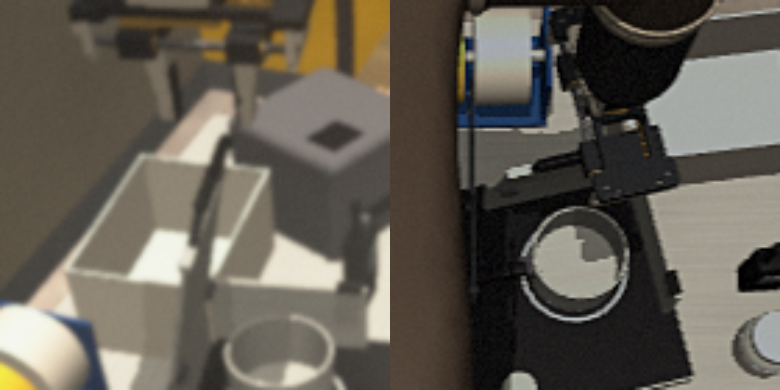

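The fingers, at side crop (165,110) and (243,110), straddle the bar at (225,150), so I'll go down and grip.

```bash
python3 -m inch '0 0 -.5 0 0 0;0 0 -.5 0 0 0;0 0 -.5 0 0 0;0 0 -.4 0 0 0;0 0 -.25 0 0 0;0 0 0 0 0 0';python3 -m inch '0 0 0 0 0 0;0 0 0 0 0 0;0 0 0 0 0 0;0 0 0 0 0 0;0 0 0 0 0 0' 0 15;python3 - <<'E'
from m import *
where();p=grab('side','s7.png');W=cloud(p)
cv2.imwrite('pics/c7.png',cv2.resize(p['frame'][10:150,130:270,::-1],(560,560)))
E
```

```text
t: 15.9
eef_pos: [0.6276, -0.2051, 0.3186]
ee_rot: [1.34, 1.57, 3.116]
force: [-0.9, 1.0, -0.9]
width: 0.0528
t: 16.52
eef_pos: [0.6278, -0.205, 0.3193]
ee_rot: [-1.614, 1.571, 0.162]
force: [1.0, 0.1, 0.9]
width: 0.0135
t 16.525 tcp [ 0.6278 -0.205   0.3193] grasp [ 0.6278 -0.205   0.3383] toolx [ 0.0003  0.     -1.    ] jawyaw -168.2408817746599 F [1.0175 0.1482 0.8574] w 0.013525456202892751 q [-0.021   0.2947  0.1277 -0.0001 -1.4035  0.2262]
```

View pics/c7.png

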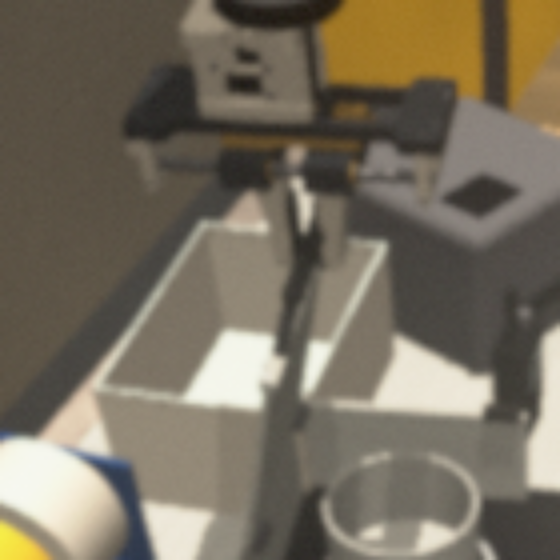

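```bash
python3 - <<'E'
import numpy as np
th=[1.36,1.3,1.24,1.18,1.12,1.06,1.0,.94,.88,.82,.76,.70,.64,.58,.52,.46,.40,.34,.28,.22,.16,.12,.08,.05,.02,0]
for a,b in zip(th,th[1:]):
    h=.2*(np.cos(b)-np.cos(a))/.03;v=.2*(np.sin(b)-np.sin(a))/.03
    print(b,f'{-h*.979:.2f} {-h*.203:.2f} {v:.2f} 0 0 0;',end=' ')
E
python3 -m inch '-.2 -.04 -.04 0 0 0;-.39 -.08 -.1 0 0 0;-.38 -.08 -.14 0 0 0;0 0 0 0 0 0'
```

```text
1.3 -0.38 -0.08 -0.10 0 0 0; 1.24 -0.37 -0.08 -0.12 0 0 0; 1.18 -0.37 -0.08 -0.14 0 0 0; 1.12 -0.36 -0.07 -0.16 0 0 0; 1.06 -0.35 -0.07 -0.18 0 0 0; 1.0 -0.34 -0.07 -0.21 0 0 0; 0.94 -0.32 -0.07 -0.23 0 0 0; 0.88 -0.31 -0.06 -0.25 0 0 0; 0.82 -0.29 -0.06 -0.26 0 0 0; 0.76 -0.28 -0.06 -0.28 0 0 0; 0.7 -0.26 -0.05 -0.30 0 0 0; 0.64 -0.24 -0.05 -0.31 0 0 0; 0.58 -0.22 -0.05 -0.33 0 0 0; 0.52 -0.20 -0.04 -0.34 0 0 0; 0.46 -0.18 -0.04 -0.35 0 0 0; 0.4 -0.16 -0.03 -0.36 0 0 0; 0.34 -0.14 -0.03 -0.37 0 0 0; 0.28 -0.12 -0.02 -0.38 0 0 0; 0.22 -0.10 -0.02 -0.39 0 0 0; 0.16 -0.07 -0.02 -0.39 0 0 0; 0.12 -0.04 -0.01 -0.26 0 0 0; 0.08 -0.03 -0.01 -0.27 0 0 0; 0.05 -0.01 -0.00 -0.20 0 0 0; 0.02 -0.01 -0.00 -0.20 0 0 0; 0 -0.00 -0.00 -0.13 0 0 0; t: 17.08
eef_pos: [0.597, -0.2114, 0.31]
ee_rot: [1.183, 1.569, 2.958]
force: [2.9, -2.0, -6.2]
width: 0.0136
```

```bash
python3 -m inch '-.3 -.06 -.16 0 0 0;-.36 -.07 -.2 0 0 0;-.35 -.07 -.22 0 0 0;-.34 -.07 -.24 0 0 0;0 0 0 0 0 0';python3 m.py
```

```text
t: 17.7
eef_pos: [0.5566, -0.2196, 0.2857]
ee_rot: [1.405, 1.569, -3.103]
force: [-1.2, -2.0, 0.2]
width: 0.0139
t 17.7 tcp [ 0.5566 -0.2196  0.2857] grasp [ 0.5566 -0.2196  0.3047] toolx [-0.0017 -0.0001 -1.    ] jawyaw -168.2815136516531 F [-1.1546 -2.0227  0.1564] w 0.013890944305474542 q [-0.0493  0.2022 -0.0695  0.0002 -1.3008  0.2538]
```

```bash
python3 -m inch '-.21 -.04 -.16 0 0 0;-.31 -.06 -.25 0 0 0;-.29 -.06 -.26 0 0 0;-.28 -.06 -.28 0 0 0;-.26 -.05 -.3 0 0 0;-.24 -.05 -.31 0 0 0;-.22 -.05 -.33 0 0 0;-.2 -.04 -.34 0 0 0;0 0 0 0 0 0';python3 m.py
```

```text
t: 18.82
eef_pos: [0.4992, -0.2314, 0.2183]
ee_rot: [-1.746, 1.568, 0.03]
force: [10.4, -3.6, -6.0]
width: 0.0135
t 18.825 tcp [ 0.4992 -0.2314  0.2183] grasp [ 0.4992 -0.2314  0.2373] toolx [ 0.0033  0.0001 -1.    ] jawyaw -168.24535758289178 F [10.3654 -3.5688 -5.9736] w 0.013512924306939122 q [-0.0783  0.1581 -0.2797 -0.0004 -1.1298  0.2836]
```

```bash
python3 -m inch '-.14 -.03 -.38 0 0 0;-.12 -.03 -.38 0 0 0;-.12 -.02 -.38 0 0 0;-.1 -.02 -.38 0 0 0;-.08 -.02 -.39 0 0 0;0 0 0 0 0 0';python3 m.py
```

```text
t: 19.58
eef_pos: [0.4806, -0.2351, 0.1607]
ee_rot: [1.238, 1.57, 3.014]
force: [3.1, -4.9, -2.0]
width: 0.0134
t 19.575 tcp [ 0.4806 -0.2351  0.1607] grasp [ 0.4806 -0.2351  0.1797] toolx [-0.001   0.0001 -1.    ] jawyaw -168.2571166064943 F [ 3.0594 -4.8796 -1.9722] w 0.013401517048581616 q [-0.0884  0.1845 -0.3888 -0.     -0.9986  0.2934]
```

```bash
python3 -m inch '-.05 0 -.25 0 0 0;-.04 0 -.25 0 0 0;-.02 0 -.2 0 0 0;-.01 0 -.15 0 0 0;0 0 -.1 0 0 0;0 0 0 0 0 0';python3 m.py
```

```text
t: 20.32
eef_pos: [0.4783, -0.2355, 0.1332]
ee_rot: [-2.198, 1.569, -0.421]
force: [5.3, -6.6, -2.4]
width: 0.0134
t 20.325 tcp [ 0.4783 -0.2355  0.1332] grasp [ 0.4782 -0.2355  0.1522] toolx [ 0.0017 -0.0007 -1.    ] jawyaw -168.23286765121549 F [ 5.3108 -6.6243 -2.4499] w 0.013375761239803064 q [-0.089   0.2081 -0.4303  0.0007 -0.9306  0.294 ]
```

```bash
python3 -m inch '.02 .02 -.08 0 0 0;.02 .02 -.08 0 0 0;0 .02 -.08 0 0 0;0 0 0 0 0 0'; python3 -m inch '0 0 -.06 0 0 0;0 0 -.06 0 0 0;0 0 0 0 0 0'; python3 - <<'E'
from m import *
where()
for n in('side','top'):
    p=grab(n,n+'8.png');W=cloud(p)
    m=(W[...,2]>.11)&(W[...,2]<.18)&(W[...,0]>.49)&(W[...,0]<.68)&(abs(W[...,1]+.2)<.08)
    C=W[m];print(n,len(C))
    if len(C)>50:
        A=np.c_[(C[:,0]-.58)*.979+(C[:,1]+.21)*.203,-(C[:,0]-.58)*.203+(C[:,1]+.21)*.979,np.ones(len(C))]
        f=least_squares(lambda v:A@v-C[:,2],[0,0,.14],loss='soft_l1',f_scale=.002).x;print('slope,z',f)
E
```

```text
t: 20.82
eef_pos: [0.4782, -0.2346, 0.1282]
ee_rot: [2.938, 1.568, -1.568]
force: [-4.0, -7.3, 17.9]
width: 0.0134
t: 21.2
eef_pos: [0.4781, -0.2343, 0.1247]
ee_rot: [2.96, 1.569, -1.546]
force: [-7.0, -4.0, 21.5]
width: 0.0136
t 21.2 tcp [ 0.4781 -0.2343  0.1247] grasp [ 0.4781 -0.2343  0.1437] toolx [ 0.    -0.002 -1.   ] jawyaw -168.18719633223486 F [-6.9899 -4.0066 21.4653] w 0.013637512738438745 q [-0.0856  0.217  -0.4422  0.0025 -0.9115  0.2902]
side 1792
slope,z [-0.0089 -0.0033  0.1403]
top 353
slope,z [-0.0523 -0.0469  0.1432]
```

The upward force rose to about 20 N and the side-view slope is about 0, so the cover is on its stop. I'll ease off and open just a little, since the gap by the panel is 38 mm, then rise.

```bash
python3 -m inch '0 0 .05 0 0 0;0 0 0 0 0 0;0 0 0 0 0 0' .28; python3 m.py
```

```text
t: 21.68
eef_pos: [0.478, -0.2329, 0.1235]
ee_rot: [0.967, 1.569, 2.743]
force: [-0.3, 0.9, 0.5]
width: 0.0244
t 21.675 tcp [ 0.478  -0.2329  0.1235] grasp [ 0.478  -0.2329  0.1425] toolx [-0.0014  0.0006 -1.    ] jawyaw -168.2464741187609 F [-0.3129  0.8791  0.5164] w 0.02436697992016992 q [-0.0847  0.2187 -0.4418 -0.0006 -0.9118  0.2902]
```

```bash
python3 -m inch '0 0 .2 0 0 0;0 0 .3 0 0 0;0 0 .4 0 0 0;0 0 .6 0 0 0;0 0 .8 0 0 0;0 0 .8 0 0 0;-.2 -.5 .6 0 0 0;-.2 -.8 .3 0 0 0;-.2 -.9 0 0 0 0;-.2 -.9 0 0 0 0;-.2 -.9 0 0 0 0;-.2 -.9 0 0 0 0'; python3 -m inch '-.4 -1 0 0 0 0;-.4 -1 0 0 0 0;-.4 -1 0 0 0 0;-.4 -.7 0 0 0 0;0 0 0 0 0 0'; python3 - <<'E'
from m import *
where()
a=grab('side');b=grab('top')
for n,p in(('side',a),('top',b)):
    W=cloud(p)
    for o in arm.masks_of(p,'pot')[:1]:
        Q=W[o['mask']];print(n,'pot',np.nanmedian(Q,0))
    m=(W[...,2]>.11)&(W[...,2]<.18)&(W[...,0]>.49)&(W[...,0]<.68)&(abs(W[...,1]+.2)<.08)
    C=W[m];A=np.c_[(C[:,0]-.58)*.979+(C[:,1]+.21)*.203,-(C[:,0]-.58)*.203+(C[:,1]+.21)*.979,np.ones(len(C))]
    print(n,len(C),'slope,z',least_squares(lambda v:A@v-C[:,2],[0,0,.14],loss='soft_l1',f_scale=.002).x)
    H=W[(W[...,2]>.088)&(W[...,2]<.108)&(W[...,0]>.53)&(W[...,0]<.57)&(W[...,1]>-.13)&(W[...,1]<0)]
    if len(H)>10: print('handle',len(H),H[:,1].max(),cv2.fitLine(H[:,:2].astype(np.float32),2,0,.01,.01).ravel(),H[:,2].mean())
cv2.imwrite('pics/c9.png',np.hstack([cv2.resize(a['frame'][50:290,120:320],(390,468)),cv2.resize(b['frame'][80:230,200:360],(400,468))])[:,:,::-1])
E
```

```text
t: 23.18
eef_pos: [0.4424, -0.3812, 0.2453]
ee_rot: [-2.192, 1.57, -0.416]
force: [1.1, -0.4, 0.1]
width: 0.0247
t: 23.8
eef_pos: [0.3937, -0.4924, 0.2447]
ee_rot: [-3.117, 1.571, -1.343]
force: [-0.6, 0.1, -0.0]
width: 0.0241
t 23.8 tcp [ 0.3937 -0.4924  0.2447] grasp [ 0.3937 -0.4924  0.2637] toolx [ 0.     -0.0002 -1.    ] jawyaw -168.3672086979884 F [-0.6174  0.1159 -0.012 ] w 0.024142128970112135 q [-0.5871  0.2754 -0.0654  0.0001 -1.2298  0.7901]
side pot [ 0.583  -0.2049  0.1401]
side 1873 slope,z [-0.0073 -0.0009  0.1402]
handle 185 -0.02981145979473332 [ 0.179  -0.9839  0.552  -0.0764] 0.09891428177481722
top pot [ 0.4464 -0.0021  0.0492]
top 2062 slope,z [-0.01   -0.0017  0.1423]
handle 146 -0.03341282892958006 [ 0.1799 -0.9837  0.5545 -0.0801] 0.10070053944285888
```

View pics/c9.png

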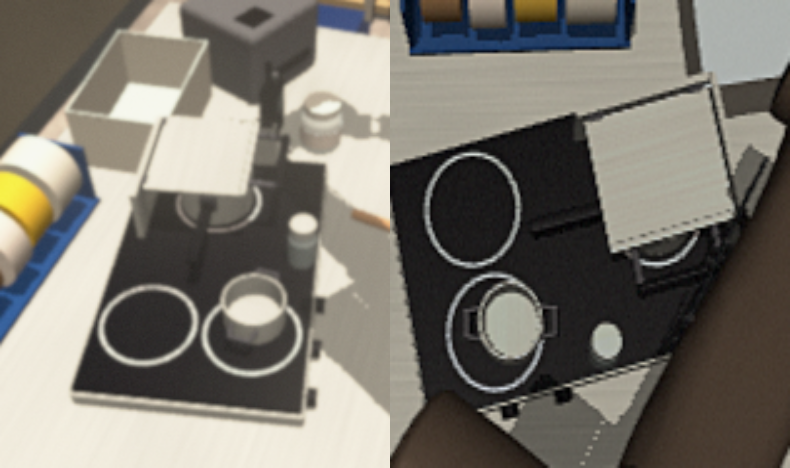

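```bash
python3 -c "from station import arm;print(arm.job_done())"
```

```text
the job is handed in; nothing more can be done
None
```

I slid the steel saucepan by its handle along the plate into the bay, then lowered the cover by its bar onto its stop, let go and backed the arm off. The job is handed in; at my last reading the robot's clock stood at about 24 s of the 54 s limit, and no verdict was reported.

- **Saucepan:** its centre is within about 2 mm of the bay ring: pan at about (0.580, -0.215), ring at (0.580, -0.215). With the cover down, the visible handle still puts it there, at about (0.5785, -0.2155). The handle's height stayed at about 0.100 m throughout, so the pan was not lifted or tipped.
- **Cover:** I held it the whole way down. The upward force reached about 20 N when it met the stop. After release it is level, with a slope of about 0.01 in both cameras.
- **Other things:** the two-eared pot and the shaker stand where they were. I did not check the tape, jar, cup and radio after the start, but the arm passed well above that area.

**Checks that failed or disagreed:**
- The ring fits made with the pan on the ring were unreliable, because the rim was picked up too. I used the ring position measured before the move.
- One side-view pan fit failed because the arm was in the way.
- In the last side picture the network labelled the cover as the pot. The top view and the picture itself both show the pot in its place.

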